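# Set the decorating turntable to speed four and start it

### The arm

A 6-joint arm with a two-finger parallel gripper is mounted at the origin on the work surface. World frame = base frame: x ahead of the robot, y to its left, z up, the work surface at z = 0. Lengths are in mm, angles in degrees, forces in N, time in s.
With the tool pointing down it reaches from about 350 to 800 mm from the base axis. Payload 7.3 kg.
Tool frame: the origin (TCP) lies at the very end of the fingers, on their centre line; the grasp point (between the pads) lies 19 mm behind it; z points along the fingers, y is the direction in which the jaws open and shut (so a half turn about z gives the same grasp; the last joint's range is limited). The gripper opens to 85 mm and grips with 20 to 120 N. Pads are 22 mm wide; open, the fingers measure 114 mm over their backs; the gripper's body (76 mm by 85 mm) begins 54 mm behind the grasp point. The pads swing forward as they close: fully open they stand 13 mm farther back than shut.
Start: joints at [-81.818, 19.595, 87.324, -0, 73.075, -8.365], TCP at [149.543, -503.271, 231.322] pointing down, gripper open.
Joint ranges: [-145.02, 145.02], [-44.19, 115.74], [2.07, 154.8], [-57.11, 237.11], [16.16, 152.29], [-177.93, 177.93]. Speed limits (degrees/s): [147.25, 147.25, 180, 180, 180, 180].

### API

Orientations are given as [roll, pitch, yaw] about the fixed x, y, z axes, in that order (R = Rz(yaw) Ry(pitch) Rx(roll)).
In Python, from plant import env gives the robot as it stands.
- The arm moves only by the shell command python3 -m handwheel 'ROWS' [FORCE]. ROWS is JSON, a list that holds one entry, the list of rows, each a list of 7 numbers: the shift along the world's x, y, z in mm, then the turn, a rotation vector about the world's x, y, z in degrees, then the finger opening in mm, from 0 to 85.4. In form: [[[dx, dy, dz, wx, wy, wz, hand], ...]]. A call has 1 to 8 rows; each row shifts and turns the commanded pose from where the row before left it; what a row does not reach is not made up. A row lasts 1/12 s, in which the tool goes at most 41.7 mm and 7.16 degrees, less where a joint would pass 70% of its speed; a pose out of reach is approached as far as the arm can. A call with a gripper value outside its range is refused whole. The fingers move at their own pace and stop on an object; FORCE is the grip in N (left out, the last holds). Time passes only in rows, so rows that do not move let the fingers close. It gives the time, the measured TCP pose, the force and the opening at its end, in the units of the state.
- env.get_state(): the state, without advancing time (a new reading comes with each control period).
- env.read_camera(name): name is "scene" or "top" or "wrist"; returns (picture, depth): 400x640x3 uint8, red, green, blue; 400x640 float32, mm along the optical axis (not along the pixel's ray), 0 where there is no reading.
- env.camera_info(name): a dict with "mtx" (3x3 intrinsics, pixels), "R" (3x3) and "t" (3): a world point X has camera coordinates R X + t. Camera axes: x right, y down, z forward; pixel columns grow to the right and rows downward; lengths in mm; the calibration is good to about 2 mm. A picture is of the moment at which its call begins: read the wrist's pose just before it. camera_info takes no time and is no camera call; for the wrist camera it gives the pose at the moment of the call.
- env.finish_job(): hands the job in, once; it reports no verdict.
Trained networks look in the newest picture that a camera, given by its name, has taken for a name from the list of things; names that differ only in an ending like _2 or _b are one class to them, and where a whole thing is asked for, a point or a joint stands for the part that bears it (a point fixed in the world has none). Each returns a list of dicts, best first, with "conf" (0 to 1); they miss things now and then, are a little off and sometimes report something else, mostly with a low value. They report only what shows in the picture. A call takes as long as a camera call.
- env.trace(camera, thing): "pixels" (400x640 bool, what is visible of it).
- env.place_of(camera, thing): "position" ([x, y, z] in mm, in world coordinates, good to about 4 mm: a listed point, or the origin of a listed thing).
The state is a dict: "time_s": time; "q": joint angles; "qd": joint speeds; "effort": joint torques, N m; "tool_pos": TCP position; "tool_rot": TCP orientation; "force": force on the tool from outside, world axes, zero at the start; "ft_torque": the same for the moment, N m; "gripper_width": opening from 0.0 (shut) to 1.0 (fully open).
Only numpy, scipy, OpenCV 4.12 (cv2) and the standard library are available. Lean on these libraries where they do the work, as an engineer would, in place of code of your own. Each camera call takes 0.05 s, during which the arm holds its last target.

### The job

Get the motorised decorating turntable ready to band the ornament: with a fingertip, push the lever of its speed selector round until it clicks in at the fourth speed (four clicks clockwise from the off dot, at the fourth stroke of the scale), and only then press the flush start button right down and let it come back up. Do not pinch the lever, do not press the mushroom-headed stop button, and leave the ornament on its cup and the paint things standing about where they are.

Things in the scene. Friction and masses are not known exactly. Their poses are not given: they have to be found in the camera images.
- machine: motorised decorating turntable, fixed: white case, flat grey deck 260 (x) by 440 (y) mm, 80 mm above the table. Origin at the centre of its underside; x points from its front (robot side) to its back, y left, z up. On the deck: disc of radius 85 mm at (0, +120) mm with cup and ornament, its top 0.23 m above the table; selector at (+20, -90), start at (-80, -160), stop at (-80, -60) mm
- selector_axis (a point): point on the selector's vertical axis, 16 mm above the deck, fixed to the machine, axes parallel to the machine's. Round it on the deck lies the printed scale (radius 55 to 75 mm): the dot at 9 o'clock (machine +y) is off, then clockwise every 30 degrees six strokes, each longer than the one before, the third at 12 o'clock (machine +x), the sixth at 3 o'clock
- selector (a joint): selector angle, rad, clockwise positive from above: 0 = off, lever towards machine +y; a click is 0.524 (30 degrees); fourth speed = 2.094; end stops at 0 and 3.142. Starts resting at off, 1, 2 or 3. A sprung ball holds each position: pushing out takes up to 0.1 N m (3 N at 35 mm from the axis); a little past half way it snaps on into the next position and stays
- selector_tip (a point): outer end of the selector's black lever, 17 mm above the deck, 50 mm from the axis; x points outward along the lever. The bar is 15 mm wide over its two rubber flank pads (selector_c2 anticlockwise, selector_c3 clockwise side, 18 to 48 mm out), top 28 and underside 6 mm above the deck, 12 mm behind the axis to 50 mm out, over a hub of radius 19 mm, 18 mm high; white line on top near the tip
- start (a joint): travel of the start button, m: 0 = up, 0.005 = fully down; springs back. Starts to move at 1.5 N, fully down at 5 N.
- start_top (a point): centre of the top face of the start button: flat black button of radius 13 mm in a low aluminium collar of radius 21 mm (12 mm high), its top 21 mm above the deck; press straight down.
- stop (a joint): travel of the stop button, m: 0 = up, 0.006 = fully down; springs back
- stop_top (a point): top of the stop button: a black mushroom head, radius 22 mm, top 38 mm above the deck; not to be pressed
- ornament: blue glass ball ornament of radius 45 mm with a brass cap, loose in the rubber cup of the turntable; origin at its lowest point
- pot: small closed red paint jar, radius 22 mm, 46 mm high, loose on the deck, left of the stop button; origin under its centre
- dish: small steel dipper cup, radius 20 mm, 26 mm high, loose on the deck's back right corner; origin under its centre
- ornament2: silver ball ornament of radius 36 mm, loose on a low cardboard stand right of the machine; origin at its lowest point
- jar1: yellow paint jar, radius 30 mm, 80 mm high, loose on the table; origin under its centre
- jar2: dark blue paint jar, radius 27 mm, 95 mm high, loose on the table; origin under its centre
- bowl: cream mixing bowl, rim radius 65 mm, 55 mm high, loose on the table right of the robot; origin under its centre
- brush: paint brush 200 mm long lying on the table in front of the machine; origin under its middle
- mark4 (a point): inner end of the fourth stroke of the scale on the deck, 55 mm from the selector's axis: the lever's tip points at it at the fourth speed

How it is judged (in metres and radians):
On the way, in this order (a step that is already met when the one before it is completed fails the run):
1. the selector has clicked in at the fourth speed (value of joint selector between 1.97 and 2.22 rad), for 0.2 s.
2. with the selector there, the start button is pressed down (all of step 1 and value of joint start above 0.004 m), for 0.05 s.
At the end, for the whole second after the job is handed in: The selector rests clicked in at the fourth speed (2.094 rad, within about 0.12 rad), the start button has been pressed (4 mm or more) after that and is up again, the stop button is up, the ornament sits in its cup within 12 mm of its place and the other things within 20 mm (brush 30 mm) of theirs (all of step 1 and value of joint each of start, stop below 0.001 m and distance of ornament from where it was at the start of the episode below 0.012 m and angle between ornament's own z axis and vertical below 0.35 rad and linear speed of ornament below 0.02 m/s and distance of each of pot, dish, ornament2, jar1, jar2, bowl from where it was at the start of the episode below 0.02 m and distance of brush from where it was at the start of the episode below 0.03 m); the robot touches nothing.
It fails at once if the start button was pressed while the selector was not at the fourth speed (value of joint start above 0.003 m and (value of joint selector below 1.9 rad or value of joint selector above 2.29 rad)).
It fails at once if the stop button was pressed (value of joint stop above 0.003 m).
It fails at once if the lever was pinched: fingers pressed on both of its flanks at once (contact force between the fingers and selector_c2 above 1.5 N and contact force between the fingers and selector_c3 above 1.5 N).
It fails at once if the ornament was knocked or lifted off its cup (distance of ornament from where it was at the start of the episode above 0.015 m or contact force between the fingers and ornament above 3 N).
It fails at once if a paint thing or the other ornament was pushed away, lifted or carried (distance of any of pot, dish, ornament2, jar1, jar2, bowl from where it was at the start of the episode above 0.025 m or distance of brush from where it was at the start of the episode above 0.035 m).
It also fails if it takes over 70 s, if anything falls off the work surface, if the arm or the gripper's body presses on something with over 40 N, if the wrist force passes 120 N, or if a joint passes its speed limit or range.

## Working session

There is one attempt and no reset: what is moved stays moved. The work goes in short steps, Python scripts to look and compute and a shell command to move; the robot and the scene stay as the last step left them, time stands still between calls to the robot, and variables do not carry over. Pictures are saved under pics/ and viewed, and the job is handed in when it is done.

```bash
ls; mkdir -p pics; python3 - <<'E'
from plant import env
import cv2
s=env.get_state();print(s['time_s'],s['tool_pos'],s['tool_rot'],s['gripper_width'],s['force'])
for c in("scene","top"):
    im,d=env.read_camera(c);cv2.imwrite(f"pics/{c}0.png",im[:,:,::-1])
    for t in["machine","selector_axis","selector_tip","mark4","start_top","stop_top","pot","dish","ornament"]:
        r=env.place_of(c,t)
        print(c,t,[(x['position'],x['conf']) for x in r[:2]])
E
```

```text
pics
0.0 [ 149.48166617 -502.84577358  230.63060385] [-1.79910751e+02 -1.31537043e-02  1.65467933e+01] 1.0033885709063253 [-0.23890561 -0.10048596  0.25009919]
scene machine [([560.9, 119.1, -0.6], 0.98)]
scene selector_axis [([569.6, 26.2, 96.4], 0.71)]
scene selector_tip [([619.3, 24.3, 98.1], 0.58)]
scene mark4 [([616.9, -2.9, 78.4], 0.78), ([425.8, 511.7, 1.5], 0.66)]
scene start_top [([615.5, -479.7, 23.2], 0.48)]
scene stop_top []
scene pot [([484.0, 160.2, 78.7], 0.55)]
scene dish [([632.3, -75.6, 86.0], 0.44)]
scene ornament [([617.4, -481.6, 25.3], 0.9), ([581.5, 238.0, 120.4], 0.71)]
top machine [([567.5, 123.2, 5.0], 0.75)]
top selector_axis [([570.7, 28.9, 97.3], 0.62)]
top selector_tip [([614.0, 19.4, 95.2], 0.64), ([491.5, 169.8, 76.7], 0.16)]
top mark4 [([616.4, -8.5, 82.7], 0.69), ([424.8, 514.6, 0.0], 0.48)]
top start_top [([462.2, -25.3, 101.2], 0.37)]
top stop_top [([471.2, 77.1, 119.9], 0.51)]
top pot [([492.5, 165.4, 78.2], 0.66), ([475.3, 70.8, 118.1], 0.56)]
top dish [([625.6, -74.4, 77.6], 0.69)]
top ornament [([581.7, 240.9, 119.9], 0.94), ([618.0, -478.5, 24.0], 0.68)]
```

View pics/scene0.png

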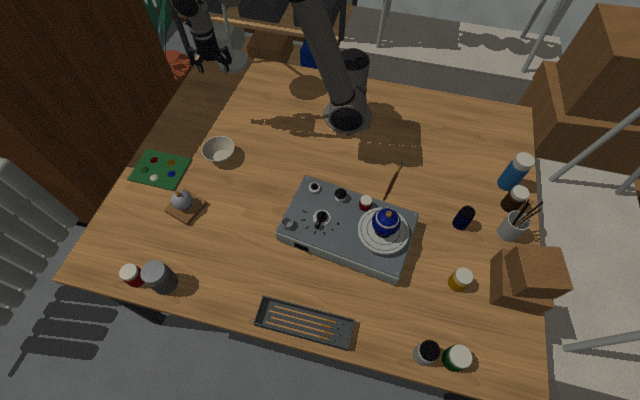

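View pics/top0.png

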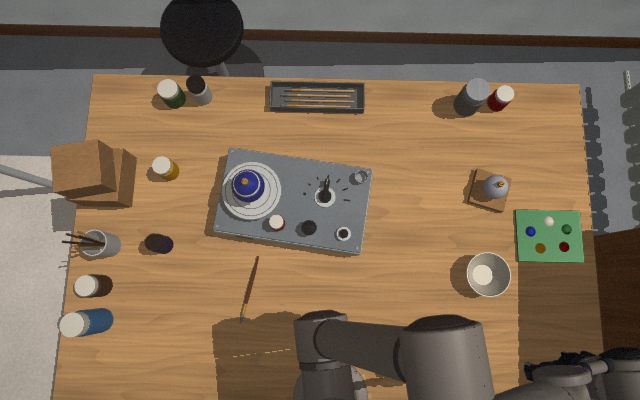

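The lever (top image about 325,185) points to machine +x, which is about the third stroke. I'll zoom in and fit the machine pose.

```bash
cat > h.py <<'E'
from plant import env
import numpy as np, cv2
def proj(c,P,info=None):
    i=info or env.camera_info(c);q=np.array(i['R'])@np.asarray(P,float).T+np.array(i['t']).reshape(3,1)
    u=np.array(i['mtx'])@q;return (u[:2]/u[2]).T
def M(x,y,z,o=(564,121),a=-7.5):
    a=np.radians(a);return [o[0]+x*np.cos(a)-y*np.sin(a),o[1]+x*np.sin(a)+y*np.cos(a),z]
E
python3 - <<'E'
from h import *
from scipy.optimize import least_squares
im,d=env.read_camera("top")
pts=[("selector_axis",20,-90),("stop_top",-80,-60),("machine",0,0),("start_top",-80,-160)]
obs=[]
for c in("top","scene"):
  if c=="scene": env.read_camera(c)
  for n,x,y in pts:
    for r in env.place_of(c,n)[:1]:
        p=r['position']
        if np.hypot(*(np.array(p[:2])-M(x,y,0)[:2]))<25: obs.append((x,y,p,r['conf']));print(c,n,p,r['conf'])
  r=env.place_of(c,"selector_tip")
  print(c,'tip',r[:1])
f=lambda v:np.ravel([np.array(M(x,y,0,v[:2],v[2])[:2])-p[:2] for x,y,p,_ in obs])
s=least_squares(f,[564,121,-7.5],loss='soft_l1',f_scale=3);print(s.x,np.round(s.fun,1))
o,a=s.x[:2],s.x[2]
x0,y0,x1,y1=205,140,385,265
k=4
big=cv2.resize(im[y0:y1,x0:x1],None,fx=k,fy=k,interpolation=cv2.INTER_CUBIC)[:,:,::-1].copy()
def circ(x,y,z,r,col):
    t=np.linspace(0,2*np.pi,40)
    p=proj("top",[M(x+r*np.cos(b),y+r*np.sin(b),z,o,a) for b in t])
    cv2.polylines(big,[np.int32((p-[x0,y0]+.5)*k)],True,col,1)
raw=big.copy()
circ(20,-90,98,19,(0,255,0));circ(-80,-160,101,13,(0,255,255));circ(-80,-60,118,22,(0,0,255));circ(20,-90,80,55,(0,255,0))
p=proj("top",[M(x,y,80,o,a) for x,y in((130,220),(130,-220),(-130,-220),(-130,220))])
cv2.polylines(big,[np.int32((p-[x0,y0]+.5)*k)],True,(255,0,255),1)
cv2.imwrite("pics/z1.png",big)
cv2.imwrite("pics/z1r.png",raw[100:440,300:700])
E
```

```text
top selector_axis [574.4, 29.3, 96.1] 0.86
top stop_top [474.7, 74.2, 117.0] 0.65
top machine [561.3, 123.6, 6.3] 0.77
top start_top [462.1, -29.4, 101.4] 0.57
top tip [{'position': [615.0, 19.6, 99.9], 'conf': 0.51}]
scene selector_axis [571.8, 27.0, 97.1] 0.86
scene stop_top [479.6, 72.8, 117.7] 0.41
scene machine [563.6, 121.7, -1.1] 0.75
scene start_top [461.7, -27.4, 103.4] 0.61
scene tip [{'position': [620.9, 23.3, 97.1], 'conf': 0.62}]
[563.30376169 121.27118287  -7.51488991] [-3.   0.1  1.4 -2.   2.  -2.3  1.   2.5 -0.4  2.4 -3.5 -0.6 -0.3 -0.4
  1.4  0.5]
```

View pics/z1.png

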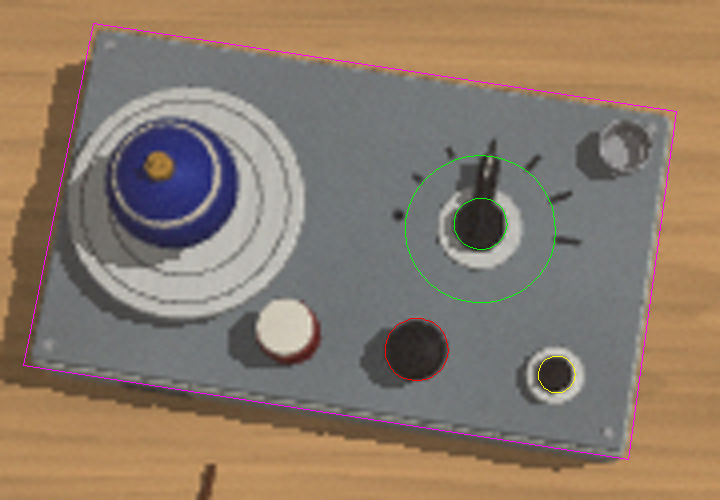

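View pics/z1r.png

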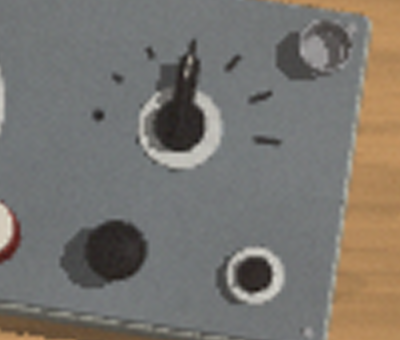

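The fit overlays well: yaw −7.5°, lever at the third stroke, so one click clockwise remains. I'll close the fingers and travel over.

```bash

python3 -m handwheel '[[[10,10,5,0,0,-3,0],[19,23,5,0,0,-3,0],[19,23,5,0,0,-3,0],[19,23,5,0,0,-3,0],[19,23,5,0,0,-3,0],[19,23,5,0,0,-3,0],[19,23,0,0,0,-3,0],[19,23,0,0,0,-3,0]]]' 20
python3 -m handwheel '[[[19,23,0,0,0,0,0],[19,23,0,0,0,0,0],[19,23,0,0,0,0,0],[19,23,0,0,0,0,0],[19,23,0,0,0,0,0],[19,23,0,0,0,0,0],[19,23,0,0,0,0,0],[19,23,0,0,0,0,0]]]'
python3 -m handwheel '[[[19,23,0,0,0,0,0],[19,23,0,0,0,0,0],[19,23,0,0,0,0,0],[19,23,0,0,0,0,0],[19,23,0,0,0,0,0],[19,23,0,0,0,0,0],[10,12,0,0,0,0,0],[0,0,0,0,0,0,0]]]'
python3 - <<'E'
from h import *
print(env.camera_info("wrist")['t'])
im,d=env.read_camera("wrist");cv2.imwrite("pics/w1.png",im[:,:,::-1])
for n in("selector_axis","selector_tip","start_top","stop_top","mark4"): print(n,env.place_of("wrist",n)[:1])
E
```

```text
time_s: 2.27
tool_pos: [293.3, -331.2, 261.8]
tool_rot: [179.9, -0.0, -7.6]
force: [0.8, -0.5, 0.1]
gripper_width: 0.005
time_s: 2.93
tool_pos: [445.3, -147.0, 261.5]
tool_rot: [180.0, -0.0, -7.4]
force: [0.3, -1.5, -0.7]
gripper_width: -0.0
time_s: 3.6
tool_pos: [569.9, 4.3, 260.7]
tool_rot: [-180.0, -0.0, -7.3]
force: [-0.6, -1.1, -0.3]
gripper_width: 0.0
[ 74.4034394  487.14207141 581.89075867]
selector_axis [{'position': [568.5, 32.5, 98.1], 'conf': 0.75}]
selector_tip [{'position': [619.2, 22.2, 92.2], 'conf': 0.71}]
start_top [{'position': [461.2, -29.6, 99.0], 'conf': 0.64}]
stop_top [{'position': [475.0, 70.3, 119.0], 'conf': 0.85}]
mark4 [{'position': [609.8, -5.6, 76.4], 'conf': 0.85}]
```

View pics/w1.png

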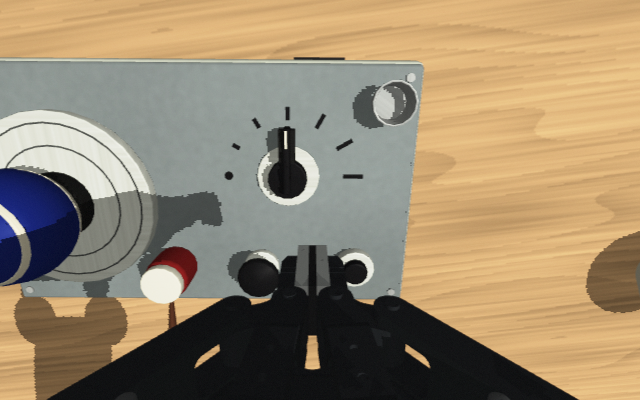

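The lever points at the third stroke (287,113) and the fourth is at (320,121). I'll check the shut-finger width at the tip from depth, and refine the axis from wrist circles.

```bash

python3 - <<'E'
from h import *
i=env.camera_info("wrist");im,d=env.read_camera("wrist")
K=np.array(i['mtx']);print(K[0,0],K[0,2],K[1,2])
s=env.get_state();print(s['tool_pos'],proj("wrist",[s['tool_pos']],i))
for r in(250,260,275,290,300,310,330): print(r,[int(x) for x in d[r,250:370:4]])
# fingers: backproject pixels closer than z=180
v,u=np.mgrid[0:400,0:640];Z=d
P=np.stack([(u-K[0,2])/K[0,0]*Z,(v-K[1,2])/K[1,1]*Z,Z],-1)
W=(P-np.array(i['t']))@np.array(i['R'])
T=W-np.array(s['tool_pos']);a=np.radians(-7.4)
lx=T[...,0]*np.cos(a)+T[...,1]*np.sin(a);ly=-T[...,0]*np.sin(a)+T[...,1]*np.cos(a)
for z0 in range(-5,90,8):
    m=(d>0)&(T[...,2]>=z0)&(T[...,2]<z0+8)
    if m.any(): print(z0,m.sum(),'x',np.percentile(lx[m],[1,99]).round(),'y',np.percentile(ly[m],[1,99]).round())
o=(563.3,121.3)
big=im[:,:,::-1].copy()
for x,y,z,r in((20,-90,98,19),(-80,-160,101,13),(-80,-60,118,22),(20,-90,80,75)):
    p=proj("wrist",[M(x+r*np.cos(b),y+r*np.sin(b),z,o,-7.5) for b in np.linspace(0,6.28,40)],i);cv2.polylines(big,[np.int32(p)],True,(0,255,0),1)
cv2.imwrite("pics/w2.png",big)
E
```

```text
329.81326356170297 311.9892715701346 197.57666217932666
[568.12122173   0.79600002 261.60570713] [[307.40783215 259.30429131]]
250 [353, 352, 351, 352, 355, 359, 359, 361, 359, 359, 358, 358, 148, 148, 148, 147, 148, 146, 147, 147, 359, 360, 358, 351, 348, 347, 348, 350, 358, 359]
260 [327, 327, 329, 329, 333, 353, 355, 363, 147, 147, 147, 148, 139, 139, 138, 137, 137, 139, 139, 139, 147, 147, 147, 349, 345, 342, 344, 346, 349, 349]
275 [326, 326, 327, 327, 327, 330, 333, 368, 135, 135, 135, 135, 128, 127, 128, 127, 126, 128, 127, 128, 135, 134, 135, 135, 346, 344, 344, 344, 346, 354]
290 [330, 330, 330, 333, 336, 373, 376, 117, 113, 114, 114, 113, 115, 116, 122, 122, 122, 120, 116, 117, 113, 114, 114, 116, 117, 374, 375, 375, 374, 373]
300 [471, 470, 470, 473, 470, 0, 111, 111, 110, 110, 111, 111, 112, 110, 118, 122, 122, 111, 111, 111, 111, 111, 111, 110, 112, 110, 118, 472, 473, 472]
310 [108, 112, 112, 114, 105, 105, 106, 105, 107, 105, 106, 105, 106, 105, 113, 123, 0, 112, 106, 105, 107, 106, 105, 105, 105, 105, 104, 114, 114, 113]
330 [105, 89, 90, 90, 90, 89, 90, 89, 89, 89, 89, 89, 93, 114, 116, 126, 127, 115, 101, 90, 89, 89, 90, 91, 89, 90, 89, 90, 89, 88]
3 309 x [ 5. 10.] y [-14.  10.]
11 550 x [ 5. 10.] y [-15.  11.]
19 627 x [ 5. 10.] y [-15.  11.]
27 621 x [ 5. 10.] y [-15.  11.]
35 928 x [-11.  12.] y [-19.  16.]
43 2580 x [-10.  13.] y [-34.  30.]
51 6369 x [-10.  12.] y [-39.  35.]
59 4669 x [-10.  16.] y [-45.  41.]
67 7468 x [-8. 16.] y [-51.  47.]
75 9330 x [ 1. 17.] y [-58.  54.]
83 4982 x [ 9. 17.] y [-61.  56.]
```

View pics/w2.png

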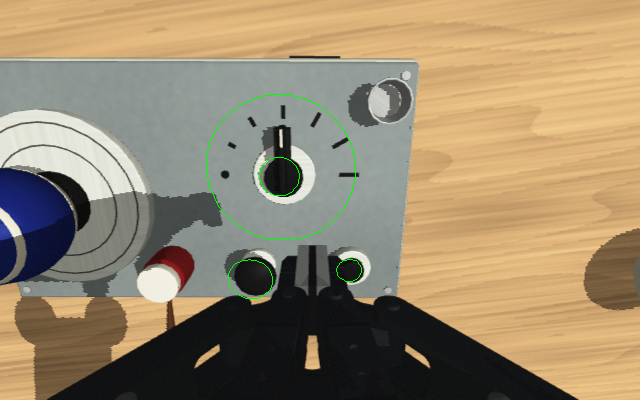

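```bash

python3 -m handwheel '[[[12,14,0,0,0,0,0],[12,14,0,0,0,0,0],[12,14,0,0,0,0,0],[13,13,0,0,0,0,0],[0,0,-20,0,0,0,0],[0,0,-30,0,0,0,0],[0,0,-30,0,0,0,0],[0,0,-25,0,0,0,0]]]'
python3 -m handwheel '[[[0,0,-20,0,0,0,0],[0,0,-18,0,0,0,0],[0,0,-14,0,0,0,0],[0,0,-8,0,0,0,0],[0,0,-3,0,0,0,0],[0,0,0,0,0,0,0],[0,0,0,0,0,0,0]]]'
python3 - <<'E'
from h import *
print(env.get_state()['tool_pos'],env.get_state()['force'])
im,d=env.read_camera("wrist");cv2.imwrite("pics/w3.png",im[:,:,::-1])
E
```

```text
time_s: 4.62
tool_pos: [616.8, 56.1, 154.7]
tool_rot: [180.0, 0.1, -7.5]
force: [0.4, 0.0, -0.1]
gripper_width: -0.003
time_s: 5.2
tool_pos: [618.1, 56.5, 94.3]
tool_rot: [-180.0, -0.1, -7.5]
force: [-0.1, -0.6, 0.7]
gripper_width: 0.002
[618.06319543  56.48478313  94.25371045] [-0.06547332 -0.57526409  0.7133618 ]
```

View pics/w3.png

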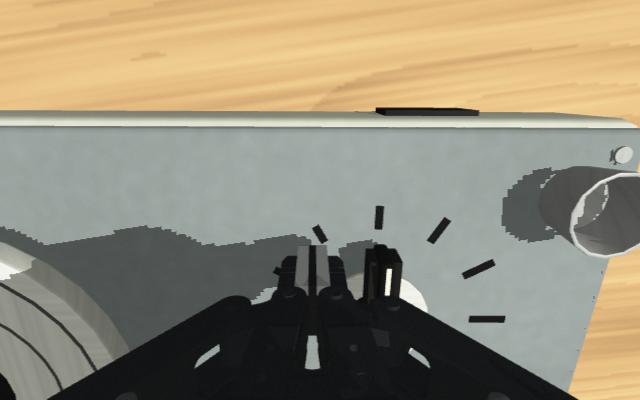

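Fingertips are beside the lever's anticlockwise flank (finger at 330, lever at 365). Now the push along machine −y.

```bash

python3 -m handwheel '[[[-0.5,-4,0,0,0,0,0],[-0.5,-4,0,0,0,0,0],[-0.3,-2,0,0,0,0,0],[-0.3,-2,0,0,0,0,0],[-0.3,-2,0,0,0,0,0],[0,0,0,0,0,0,0]]]'
python3 -m handwheel '[[[-0.3,-2,0,0,0,0,0],[0,0,0,0,0,0,0]]]'
python3 -m handwheel '[[[-0.3,-2,0,0,0,0,0],[0,0,0,0,0,0,0]]]'
python3 - <<'E'
from h import *
im,d=env.read_camera("wrist");cv2.imwrite("pics/w4.png",im[:,:,::-1])
E
```

```text
time_s: 5.75
tool_pos: [615.8, 42.3, 93.5]
tool_rot: [-180.0, -0.0, -7.5]
force: [1.2, 0.9, 0.3]
gripper_width: -0.001
time_s: 5.92
tool_pos: [615.7, 40.9, 93.5]
tool_rot: [-180.0, -0.0, -7.5]
force: [1.6, 2.1, 0.2]
gripper_width: -0.002
time_s: 6.08
tool_pos: [615.4, 38.7, 93.5]
tool_rot: [180.0, -0.0, -7.4]
force: [1.6, 2.2, 1.2]
gripper_width: 0.001
```

View pics/w4.png

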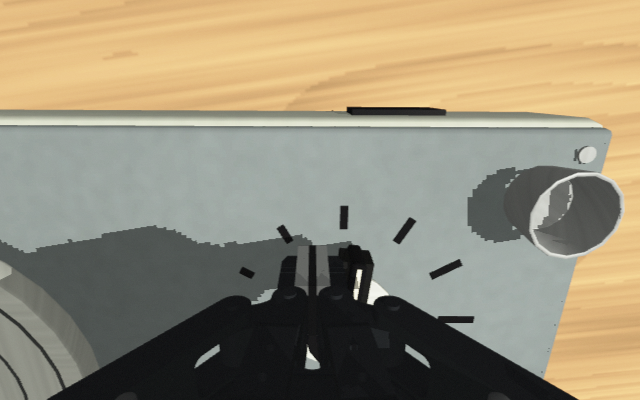

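Contact is made and the lever has begun turning (tip at about 352,245). I'll keep on in small steps.

```bash

for i in 1; do python3 -m handwheel '[[[-0.3,-2,0,0,0,0,0],[0,0,0,0,0,0,0]]]'
python3 -m handwheel '[[[-0.3,-2,0,0,0,0,0],[0,0,0,0,0,0,0]]]'
python3 -m handwheel '[[[-0.2,-1.5,0,0,0,0,0],[0,0,0,0,0,0,0]]]'; done
python3 - <<'E'
from h import *
im,d=env.read_camera("wrist");cv2.imwrite("pics/w5.png",im[:,:,::-1])
E
```

```text
time_s: 6.3
tool_pos: [614.8, 36.3, 93.4]
tool_rot: [180.0, -0.0, -7.5]
force: [1.3, 0.8, 1.1]
gripper_width: -0.0
time_s: 6.47
tool_pos: [614.1, 34.2, 93.2]
tool_rot: [180.0, 0.0, -7.5]
force: [-0.2, -0.7, 0.0]
gripper_width: 0.003
time_s: 6.63
tool_pos: [613.7, 32.7, 93.0]
tool_rot: [180.0, 0.1, -7.5]
force: [0.2, -0.9, -0.5]
gripper_width: 0.003
```

View pics/w5.png

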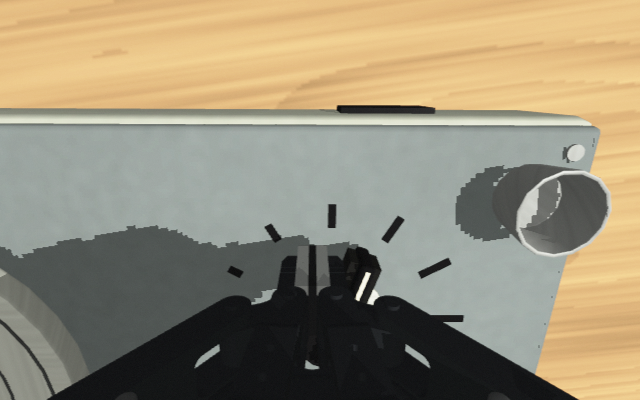

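Force has fallen away, so it may have snapped on. I'll back off, rise and look.

```bash

python3 -m handwheel '[[[0.5,4,0,0,0,0,0],[1,8,0,0,0,0,0],[0,4,0,0,0,0,0],[0,0,20,0,0,0,0],[0,0,35,0,0,0,0],[-12,-5,35,0,0,0,0],[-16,-10,35,0,0,0,0],[-16,-10,30,0,0,0,0]]]'
python3 -m handwheel '[[[-12,-10,10,0,0,0,0],[0,0,0,0,0,0,0],[0,0,0,0,0,0,0]]]'
python3 - <<'E'
from h import *
im,d=env.read_camera("wrist");cv2.imwrite("pics/w6.png",im[:,:,::-1])
for n in("selector_axis","selector_tip","start_top","stop_top"): print(n,env.place_of("wrist",n)[:1])
E
```

```text
time_s: 7.35
tool_pos: [571.4, 24.9, 250.5]
tool_rot: [-180.0, -0.1, -7.4]
force: [0.6, -0.4, 0.3]
gripper_width: -0.001
time_s: 7.6
tool_pos: [559.8, 14.5, 259.0]
tool_rot: [-180.0, -0.1, -7.5]
force: [0.7, 0.1, -0.2]
gripper_width: -0.0
selector_axis [{'position': [565.8, 118.6, -2.4], 'conf': 0.67}]
selector_tip [{'position': [608.7, -1.0, 95.2], 'conf': 0.87}]
start_top [{'position': [462.4, -25.6, 98.2], 'conf': 0.62}]
stop_top [{'position': [471.9, 74.0, 117.7], 'conf': 0.97}]
```

View pics/w6.png

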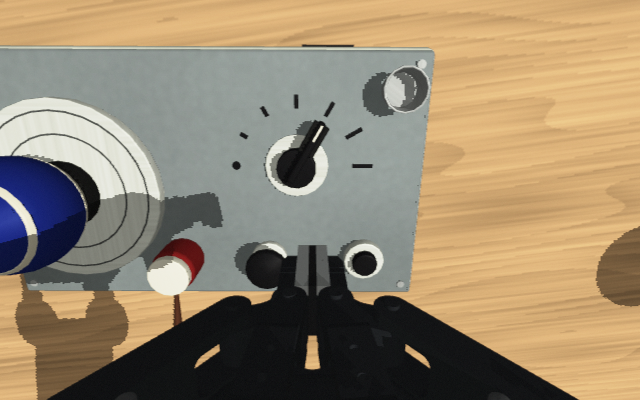

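The lever now points at the fourth stroke (tip 320,122 to stroke 329,108; angle from positions is about 2.12 rad). Next is the start button at (462.5, −27, 101).

```bash

python3 -m handwheel '[[[-16,-7,0,0,0,0,0],[-24,-10,0,0,0,0,0],[-24,-10,0,0,0,0,0],[-20,-9,0,0,0,0,0],[-13,-5,0,0,0,0,0],[0,0,-20,0,0,0,0],[0,0,-30,0,0,0,0],[0,0,-30,0,0,0,0]]]'
python3 -m handwheel '[[[0,0,-25,0,0,0,0],[0,0,-20,0,0,0,0],[0,0,-14,0,0,0,0],[0,0,-5,0,0,0,0],[0,0,0,0,0,0,0],[0,0,0,0,0,0,0]]]'
python3 - <<'E'
from h import *
s=env.get_state();print(s['tool_pos'],s['force'])
for c in("wrist","scene"):
    im,d=env.read_camera(c)
    if c=="scene": im=cv2.resize(im[160:290,250:450],None,fx=4,fy=4,interpolation=cv2.INTER_CUBIC)
    cv2.imwrite(f"pics/p_{c}.png",im[:,:,::-1])
E
```

```text
time_s: 8.52
tool_pos: [463.2, -26.7, 177.6]
tool_rot: [180.0, -0.1, -7.5]
force: [1.0, 0.0, 0.4]
gripper_width: 0.002
time_s: 9.02
tool_pos: [463.1, -26.7, 114.4]
tool_rot: [180.0, 0.0, -7.4]
force: [-0.1, 0.2, -0.5]
gripper_width: 0.001
[463.09017166 -26.69678944 114.40671404] [-0.12509069  0.16673987 -0.54101618]
```

View pics/p_wrist.png

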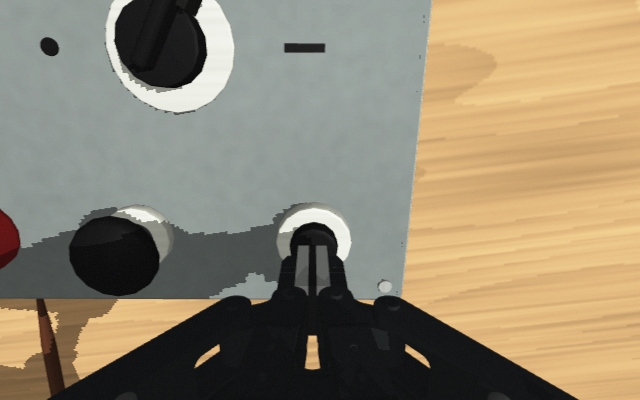

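View pics/p_scene.png

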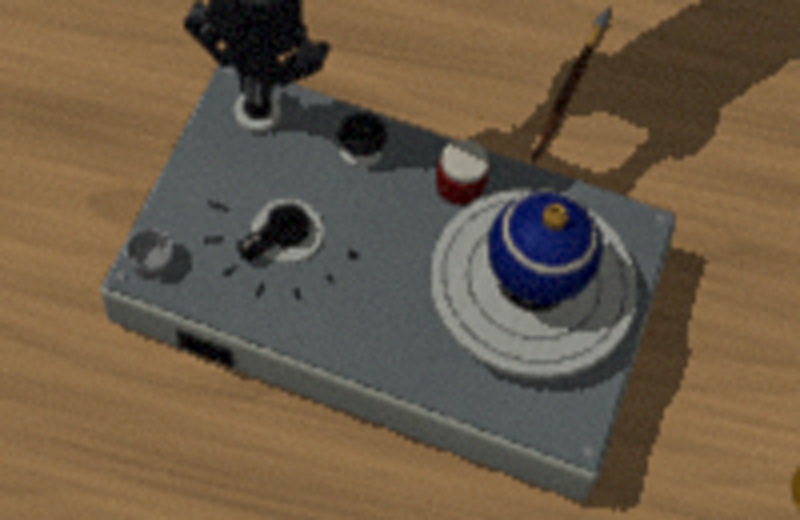

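The fingers sit centred over the start button (wrist 314,240), clear of the stop button at 115,255. I'll press in steps and watch the force.

```bash

python3 -m handwheel '[[[0,0,-6,0,0,0,0],[0,0,-5,0,0,0,0],[0,0,-2,0,0,0,0],[0,0,0,0,0,0,0]]]'
python3 -m handwheel '[[[0,0,-2,0,0,0,0],[0,0,-2,0,0,0,0],[0,0,0,0,0,0,0]]]'
python3 -m handwheel '[[[0,0,-1.5,0,0,0,0],[0,0,0,0,0,0,0]]]'
```

```text
time_s: 9.45
tool_pos: [462.5, -26.7, 100.9]
tool_rot: [180.0, 0.0, -7.5]
force: [0.2, -0.4, 1.1]
gripper_width: 0.001
time_s: 9.7
tool_pos: [462.7, -26.7, 97.3]
tool_rot: [180.0, 0.0, -7.5]
force: [-1.5, 0.1, 4.5]
gripper_width: -0.006
time_s: 9.87
tool_pos: [462.7, -26.8, 96.1]
tool_rot: [180.0, -0.0, -7.4]
force: [-1.6, 0.6, 4.2]
gripper_width: -0.004
```

```bash

python3 -m handwheel '[[[0,0,-1,0,0,0,0],[0,0,0,0,0,0,0]]]'
python3 -m handwheel '[[[0,0,-1,0,0,0,0],[0,0,0,0,0,0,0],[0,0,0,0,0,0,0]]]'
```

```text
time_s: 10.03
tool_pos: [462.8, -26.8, 95.9]
tool_rot: [180.0, -0.0, -7.4]
force: [-4.7, 0.4, 14.4]
gripper_width: -0.002
time_s: 10.28
tool_pos: [462.8, -26.8, 95.7]
tool_rot: [180.0, -0.1, -7.4]
force: [-7.3, 1.5, 24.0]
gripper_width: -0.0
```

The button is bottomed out (24 N, z stopped at 95.7). I'll release straight up and clear the scene.

```bash

python3 -m handwheel '[[[0,0,3,0,0,0,0],[0,0,6,0,0,0,0],[0,0,12,0,0,0,0],[0,0,25,0,0,0,0],[0,0,35,0,0,0,0],[0,0,35,0,0,0,0],[0,0,35,0,0,0,0],[0,-10,15,0,0,0,0]]]'
python3 -m handwheel '[[[-5,-25,0,0,0,0,0],[-5,-30,0,0,0,0,0],[-5,-30,0,0,0,0,0],[-5,-25,0,0,0,0,0],[-5,-10,0,0,0,0,0],[0,0,0,0,0,0,0],[0,0,0,0,0,0,0]]]'
python3 - <<'E'
from h import *
for c in("top","scene"):
    im,d=env.read_camera(c)
    cr=im[140:265,205:385] if c=="top" else im[160:290,250:450]
    cv2.imwrite(f"pics/f_{c}.png",cv2.resize(cr,None,fx=4,fy=4,interpolation=cv2.INTER_CUBIC)[:,:,::-1])
    for n in("selector_axis","selector_tip","start_top","stop_top","ornament","pot","dish"): print(c,n,[(r['position'],r['conf']) for r in env.place_of(c,n)[:2]])
E
```

```text
time_s: 10.95
tool_pos: [464.2, -36.2, 264.4]
tool_rot: [180.0, -0.4, -7.4]
force: [1.4, -0.4, -0.0]
gripper_width: 0.003
time_s: 11.53
tool_pos: [437.6, -156.6, 259.7]
tool_rot: [-180.0, 0.0, -7.5]
force: [0.6, -0.1, -0.9]
gripper_width: -0.004
top selector_axis [([573.3, 31.0, 95.9], 0.71)]
top selector_tip [([606.1, -0.8, 98.0], 0.75)]
top start_top [([459.8, -25.4, 101.0], 0.58)]
top stop_top [([472.3, 74.1, 116.4], 0.45)]
top ornament [([579.7, 245.3, 122.3], 0.68), ([613.6, -478.4, 27.0], 0.63)]
top pot [([491.8, 167.9, 77.6], 0.73)]
top dish [([627.4, -72.6, 77.0], 0.55)]
scene selector_axis [([571.1, 27.5, 100.1], 0.97)]
scene selector_tip [([610.1, 1.0, 94.0], 0.59)]
scene start_top [([460.3, -26.9, 103.8], 0.53)]
scene stop_top [([478.5, 72.6, 119.1], 0.57)]
scene ornament [([614.0, -478.5, 24.4], 0.56), ([580.6, 238.8, 118.0], 0.55)]
scene pot [([483.2, 163.0, 81.3], 0.47)]
scene dish [([631.0, -71.1, 86.4], 0.62)]
```

View pics/f_top.png

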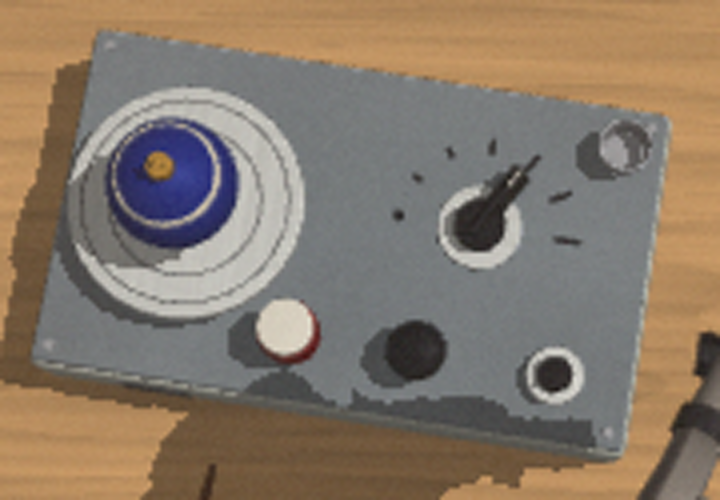

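View pics/f_scene.png

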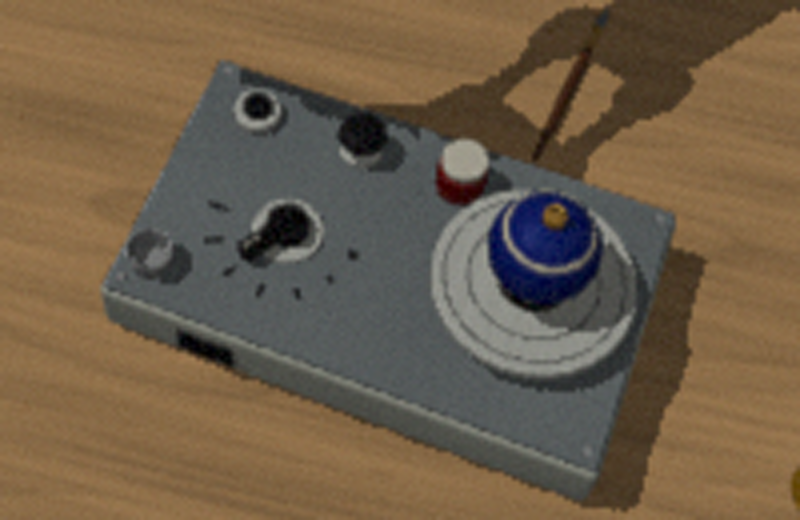

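The lever lies on the fourth stroke (top picture, 535,158), the start button is up (555,375), and everything else is where it was. Handing in.

```bash
python3 -c "
from plant import env
print(env.finish_job())"
```

```text
the job is handed in; nothing more can be done
None
```

I set the selector to the fourth speed, then pressed the start button fully down and let it come back up. The job is handed in, at about 11.6 s of the 70 s allowed; no verdict was reported.

- **Selector:** it was resting at the third speed. I pushed the lever's anticlockwise flank with the shut fingers until the force dropped off, which took one click. The wrist picture then showed it on the fourth stroke, at about 2.12 rad from measured positions, against 2.094. The final top and scene pictures also show it there.
- **Start button:** I pressed straight down until it stopped moving, at z 95.7 mm and 24 N. In the final check its top reads 101 mm (top camera) and 104 mm (scene camera), so it is up again.
- **Everything else:** I kept well clear of the stop button, and it looks up. The ornament, red pot and steel dish read within about 5 mm of where they started, which is about the networks' accuracy. I did not measure the silver ornament, the two paint jars, the bowl or the brush at the end, but the arm did not go near them.
- **Disagreements:** the networks sometimes took the silver ornament for the blue one, and once misplaced the selector's axis in a wrist picture. I ignored those readings. No check failed.

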